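# Fetch the gimbal ball from its curved track and seat it on the yellow beacon

## Task

Push the steel ball along the curved track to the open exit gap until it drops into the seat there, then lift it out and set it in the round socket on top of the yellow beacon unit, not the grey one. Let go and leave it resting there.

Things in the scene. Friction and masses are not known exactly. Their poses are not given: they have to be found in the camera images.
- ball: polished steel ball, 54 mm in diameter, 0.4 to 0.63 kg, a little slippery (friction about 0.4), free to roll in the straight part of the track, its centre 15 to 55 mm before the curve begins. The track's lips keep it from being lifted there; closed fingers up to 30 mm wide across the track can reach down through the slot behind it. Origin at its centre (axes turn as it rolls).
- track: fixed green plate with aluminium rails. Origin on the bench at the curve's centre, z up; floor 20 mm up. Centre line: along +x at y=-90 mm from x=-128 (8 mm high stop at this blind end) to x=0, then a left quarter circle of radius 90 mm about the origin to (90,0), then +y to the exit seat (90,35). Up to (90,0): walls 57 mm apart, lips leave a 38 mm slot on top, rail tops 71.5 mm above bench.
- track_exit (a point): centre of the exit gap's seat at floor height: a hole 28 mm across; the ball settled in it has its centre 23 mm above this point. Axes as the track's: the ball comes along +y; a red stop 22 mm high is 29 mm beyond. From 35 mm before the seat there are no walls, only 6 mm kerbs on a tongue 46 mm wide: fingers fit either side of the ball along x, and it lifts straight up.
- beacon_socket (a point): centre of the mouth of the yellow beacon's socket, 65 mm above the bench: upright black collar, 34 mm inside, 48 mm outside diameter, 20 mm tall, on a fixed round yellow body 92 mm across, 45 mm high. The seated ball's centre is 21 mm above this point. A grey unit of the same shape stands nearby.
Mind the look-alikes: they are no part of the job. What is meant by the ball is not green, and is the larger of those in its own colour.

How it is judged (in metres and radians):
On the way:
1. the ball has been pushed into the seat in the track's exit gap (horizontal distance between ball and track_exit below 0.01 m and z of ball in the frame of track_exit below 0.03 m), for 0.2 s.
At the end, for the whole second after the job is handed in: the ball rests, released, in the socket of the yellow beacon: its centre within 10 mm of the socket's axis and 12 to 26 mm above the socket's mouth, moving at less than 30 mm/s (horizontal distance between ball and beacon_socket below 0.01 m and z of ball in the frame of beacon_socket between 0.012 and 0.026 m and linear speed of ball below 0.03 m/s); the robot touches nothing.
It also fails if it takes over 59 s, if anything falls off the work surface, if the arm or the gripper's body presses on something with over 40 N, if the wrist force passes 120 N, or if a joint passes its speed limit or range.

## Robot

A 6-joint arm with a two-finger parallel gripper is mounted at the origin on the work surface. World frame = base frame: x ahead of the robot, y to its left, z up, the work surface at z = 0. Lengths are in mm, angles in rad, forces in N, time in s.
With the tool pointing down it reaches from about 400 to 925 mm from the base axis. Payload 12.5 kg.
Tool frame: the origin (TCP) lies midway between the tips of the shut fingers; the grasp point (between the pads) lies 19 mm behind it; z points along the fingers, y is the line along which they close (so a half turn about z gives the same grasp; the last joint's range is limited). The gripper opens to 95 mm and grips with 3 to 60 N. Pads are 20 mm wide; open, the fingers measure 119 mm over their backs; the gripper's body (75 mm by 180 mm) begins 59 mm behind the grasp point.
Start: joints at [1.11, 0.491, 1.559, -0, 1.092, -0.106], TCP at [217.111, 586.097, 214.661] pointing down, gripper open.
Joint ranges: [-3.1, 3.1], [-0.84, 2.19], [0.05, 2.79], [-1.13, 4.28], [0.06, 2.93], [-2.69, 2.69]. Speed limits (rad/s): [2.22, 2.22, 2.79, 3.14, 3.14, 3.14].

## Interface

Orientations are given as [roll, pitch, yaw] about the fixed x, y, z axes, in that order (R = Rz(yaw) Ry(pitch) Rx(roll)).
In Python, from cell import state, read_camera, camera_info, env gives the robot as it stands.
- The arm moves only by the tool move_arm, never from a script. Its argument "commands" is a list of rows, each a list of 3 entries, a list of its own where there are three numbers: the shift along the world's x, y, z in cm, then the turn, a rotation vector about the world's x, y, z in degrees, then the opening, from 0 (shut) to 1 (fully open). A call has 1 to 10 rows; each row shifts and turns the commanded pose from where the row before left it; what a row does not reach is not made up. A row lasts 1/10 s, in which the tool goes at most 50 mm and 8.59 degrees, less where a joint would pass 70% of its speed; a pose out of reach is approached as far as the arm can. A call with a gripper value outside its range is refused whole. The fingers move at their own pace and stop on an object; the grip force is fixed at half the most. Time passes only in rows, so rows that do not move let the fingers close. It gives the time, the measured TCP pose, the force, the opening and the grip force at its end, in the units of the state.
- state(): the state, without advancing time (a new reading comes with each control period).
- read_camera(name): name is "side" or "top" or "wrist"; returns the picture (400x640x3 uint8, blue, green, red); there is no depth.
- camera_info(name): a dict with "K" (3x3 intrinsics, pixels), "cam_to_world" (4x4, takes a point from camera to world coordinates). Camera axes: x right, y down, z forward; pixel columns grow to the right and rows downward; lengths in mm; the calibration is good to about 2 mm. A picture is of the moment at which its call begins: read the wrist's pose just before it. camera_info takes no time and is no camera call; for the wrist camera it gives the pose at the moment of the call.
- env.job_done(): hands the job in; it is judged then, once.
The state is a dict: "t": time; "joints": joint angles; "qvel": joint speeds; "tau": joint torques, N m; "eef_pos": TCP position; "tcp_rot": TCP orientation; "ft_force": force on the tool from outside, world axes, zero at the start; "moment": the same for the moment, N m; "opening": opening from 0.0 (shut) to 1.0 (fully open); "grip_force": force on a finger pad.
Only numpy, scipy, OpenCV 4.12 (cv2) and the standard library are available. Lean on these libraries where they do the work, as an engineer would, in place of code of your own. Each camera call takes 0.05 s, during which the arm holds its last target. There are 200 camera calls.

## Working session

There is one attempt and no reset: what is moved stays moved. The work goes in short steps, Python scripts to look and compute and a tool call to move; the robot and the scene stay as the last step left them, time stands still between calls to the robot, and variables do not carry over. Pictures are saved under pics/ and viewed, at most 10 in all, crops included, and the job is handed in when it is done.

Besides the shell and the picture viewer there is one more tool, called after "Request:" as name(argument=value, ...) on one line, values as JSON. move_arm: Moves the arm, as the interface text tells. Its arguments: {"type":"object","properties":{"commands":{"type":"array"}},"required":["commands"]}

```bash
mkdir -p pics; cat > h.py <<'E'
import numpy as np, cv2
from cell import state, read_camera, camera_info, env
def ray(info,u,v):
    K=np.array(info["K"]);T=np.array(info["cam_to_world"])
    d=T[:3,:3]@np.linalg.inv(K)@np.array([u,v,1.]);return T[:3,3],d
def onz(info,u,v,z):
    o,d=ray(info,u,v);return o+d*(z-o[2])/d[2]
def proj(info,p):
    T=np.linalg.inv(np.array(info["cam_to_world"]));q=np.array(info["K"])@(T[:3,:3]@np.array(p,float)+T[:3,3]);return q[:2]/q[2]
E
python3 - <<'E'
from h import *
for n in ("top","side"):
    cv2.imwrite(f"pics/{n}0.png",read_camera(n)); i=camera_info(n); print(n,np.round(i["K"],1).tolist(),np.round(i["cam_to_world"],3).tolist())
print(state())
E
```

```text
top [[443.6, 0.0, 323.7], [0.0, 443.6, 200.5], [0.0, 0.0, 1.0]] [[-0.01, -0.998, 0.055, 461.265], [-1.0, 0.01, -0.017, -37.544], [0.016, -0.055, -0.998, 930.234], [0.0, 0.0, 0.0, 1.0]]
side [[416.2, 0.0, 318.1], [0.0, 416.2, 206.3], [0.0, 0.0, 1.0]] [[-0.909, -0.287, 0.304, 300.128], [-0.417, 0.587, -0.694, 513.613], [0.021, -0.757, -0.653, 585.281], [0.0, 0.0, 0.0, 1.0]]
{'t': 0.1, 'joints': array([ 1.11039376e+00,  4.91497013e-01,  1.55939439e+00,  2.18430561e-05,
        1.09169984e+00, -1.05570069e-01]), 'qvel': array([-0.00079815, -0.00092063, -0.00050259, -0.00080654,  0.00018442,
       -0.00198937]), 'tau': array([ 2.94759928e-03, -6.13628697e+01, -2.58605576e+01,  6.94456813e-02,
        4.70868743e-02, -3.93733455e-05]), 'eef_pos': array([217.00496734, 585.88603593, 214.11956583]), 'tcp_rot': array([-3.14060166e+00, -1.24491729e-04,  2.78675002e+00]), 'ft_force': array([-0.81384751, -0.22057816,  0.36783611]), 'moment': array([-0.00182846, -0.00418899, -0.07042263]), 'grip_force': 0.0, 'opening': 1.0000865540627444}
```

View pics/top0.png

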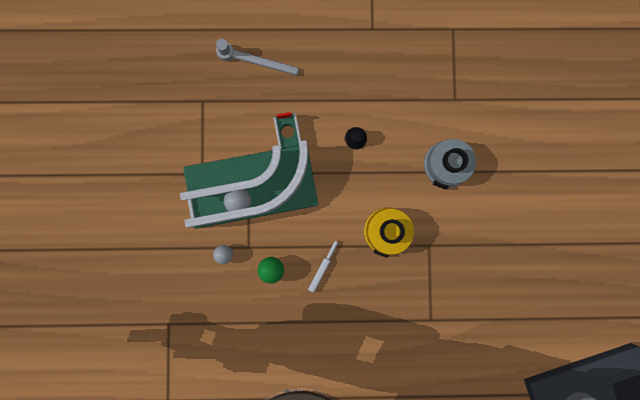

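View pics/side0.png

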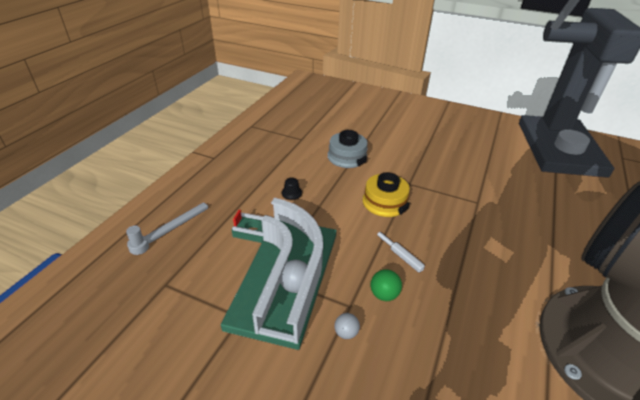

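The top view shows these candidates:
- **Balls:** the larger steel ball in the track at (237,200), a smaller grey ball loose on the bench at (222,255), and a green ball at (271,270).
- **Beacons:** the yellow unit at (390,231) and the grey unit at (451,162).

The exit hole is at (287,131) and the red stop at (285,115). The ball I want is the larger grey one in the track. I'll confirm that in an enlarged crop and measure.

```bash
cat > m.py <<'E'
from h import *
import sys
im=read_camera("top");i=camera_info("top");np.save("top.npy",im)
hsv=cv2.cvtColor(im,cv2.COLOR_BGR2HSV)
def comps(m,amin=15):
    n,l,s,c=cv2.connectedComponentsWithStats(m.astype(np.uint8));return [(s[k].tolist(),c[k].round(1).tolist()) for k in range(1,n) if s[k][4]>=amin]
H,S,V=[hsv[...,k].astype(int) for k in range(3)]
red=((H<6)|(H>174))&(S>180)&(V>100);red[:90]=0;red[150:]=0
print("red",comps(red))
yel=(H>20)&(H<32)&(S>180)&(V>120);print("yel",comps(yel,100))
blk=(V<50);blk[300:]=0;print("blk",comps(blk,40))
rail=(S<60)&(V>120);rail[:100]=0;rail[235:]=0;rail[:,:170]=0;rail[:,330:]=0
print("rail",comps(rail,30))
grn=(H>60)&(H<95)&(S>80)&(V<140);grn[240:]=0;print("grn",comps(grn,50))
crop=cv2.resize(im[95:245,170:430],None,fx=3,fy=3,interpolation=cv2.INTER_CUBIC);cv2.imwrite("pics/crop1.png",crop)
E
python3 m.py
```

```text
red [([277, 112, 14, 5, 34], [283.4, 113.9])]
yel [([364, 208, 49, 47, 1260], [387.7, 230.8]), ([384, 223, 16, 17, 193], [391.7, 231.1])]
blk [([345, 127, 22, 22, 368], [355.6, 137.9]), ([443, 148, 25, 25, 289], [455.1, 160.1]), ([433, 180, 16, 9, 65], [440.3, 184.7]), ([380, 220, 25, 23, 206], [392.3, 230.9])]
rail [([180, 113, 127, 114, 2746], [248.1, 188.0])]
grn [([245, 113, 54, 94, 1635], [278.9, 167.5]), ([184, 151, 88, 40, 2034], [226.2, 170.6]), ([194, 156, 124, 72, 937], [292.8, 197.5]), ([192, 193, 35, 24, 577], [208.7, 204.9])]
```

View pics/crop1.png

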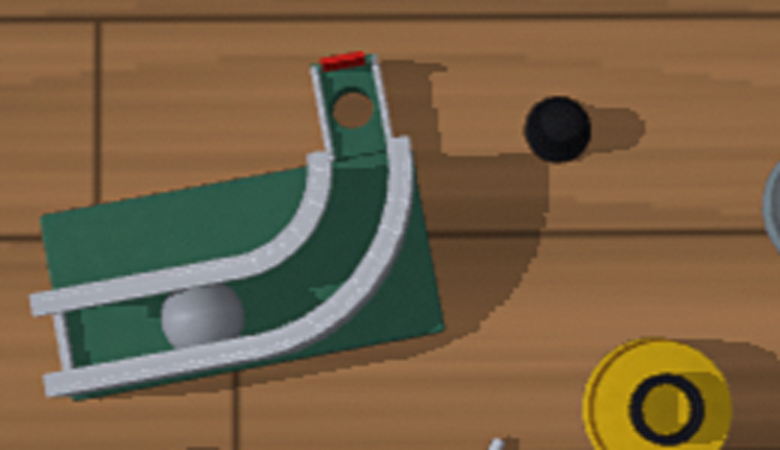

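```bash
cat > f.py <<'E'
from h import *
i=camera_info("top")
c=lambda u,v,z: onz(i,170+u/3-.33,95+v/3-.33,z)[:2]
L=np.array([[90,35],[90,0],[-128,-90],[90,64]],float)
W=np.array([c(352,109,20),c(360.5,146,71.5),c(39.5,345,71.5),c(343,60,42)])
print(W.round(1).tolist())
d=lambda a:np.linalg.norm(a)
print("len",d(W[0]-W[1]),35,d(W[1]-W[2]),d(L[1]-L[2]))
Lc=L-L.mean(0);Wc=W-W.mean(0);U,s,Vt=np.linalg.svd(Lc.T@Wc);R=(U@Vt).T
t=W.mean(0)-R@L.mean(0);yaw=np.arctan2(R[1,0],R[0,0])
print("yaw",yaw,np.degrees(yaw),"t",t,"res",(W-(L@R.T+t)).round(1).tolist(),np.linalg.det(R))
b=c(202,316,47);print("ball",b,"local",(b-t)@R)
print("beacon",onz(i,392.2,231.2,65)); print("grey",onz(i,455,160,65))
E
python3 f.py
```

```text
[[655.9, 21.9], [620.5, 13.1], [493.1, 219.9], [684.6, 26.3]]
len 36.412197177099515 35 242.84691408325972 235.84740829612693
yaw -1.4051538133417534 -80.50938307119594 t [605.46859385 104.9573748 ] res [[1.0, -0.1], [0.2, -3.0], [-2.4, 3.5], [1.2, -0.4]] 0.9999999999999997
ball [512.22589869 120.22872231] local [-30.43674561 -89.44841402]
beacon [ 447.33971943 -184.87231122   65.        ]
grey [ 586.13821264 -311.73352281   65.        ]
```

```bash
sed -i 's/\[-128,-90\],\[90,64\]/[-135,-90],[90,64]/' f.py; cat >> f.py <<'E'
s=camera_info("side")
print("side proj ball",proj(s,[*b,47]),"hole",proj(s,[*W[0],20]),"beacon",proj(s,onz(i,392.2,231.2,65)))
g=lambda x,y:(R@[x,y]+t).round(1).tolist()
print("start",g(-80,-90),"seat",g(90,35),"curve0",g(0,-90),g(90,0))
im=read_camera("side");cv2.imwrite("pics/side1.png",cv2.resize(im[110:350,220:440],None,fx=2.5,fy=2.5,interpolation=cv2.INTER_CUBIC))
E
python3 f.py
```

```text
[[655.9, 21.9], [620.5, 13.1], [493.1, 219.9], [684.6, 26.3]]
len 36.412197177099515 35 242.84691408325972 242.33241632105268
yaw -1.3923260963615107 -79.77440902743973 t [605.33554581 103.12876989] res [[0.1, 1.1], [-0.8, -1.4], [0.4, -0.1], [0.3, 0.4]] 1.0
ball [512.22589869 120.22872231] local [-33.35756977 -88.59507491]
beacon [ 447.33971943 -184.87231122   65.        ]
grey [ 586.13821264 -311.73352281   65.        ]
side proj ball [294.17810853 276.47064225] hole [252.18109672 225.47692601] beacon [388.53209352 178.5743172 ]
start [502.6, 165.9] seat [655.8, 20.8] curve0 [516.8, 87.2] [621.3, 14.6]
```

View pics/side1.png

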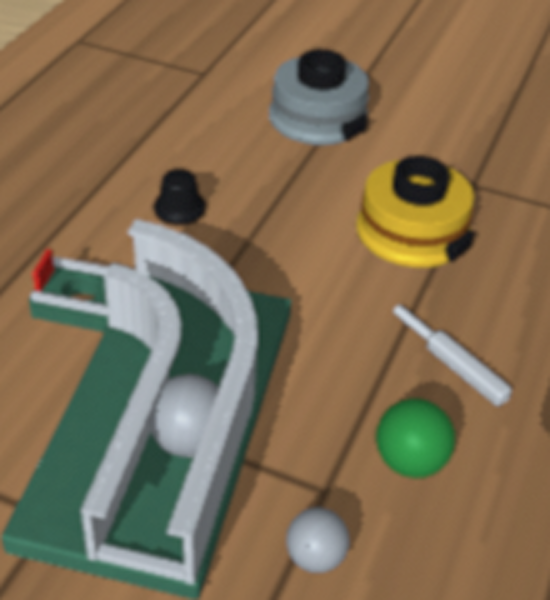

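The side view agrees: the steel ball projects to (294,276) and appears at about (296,276), and the yellow collar mouth is at (388,179). I'll go above the start of the slot with the fingers shut.

Request:
move_arm(commands=[[[2.04,-3,0],[0,0,-4.25],0],[[2.04,-3,0],[0,0,-4.25],0],[[2.04,-3,0],[0,0,-4.25],0],[[2.04,-3,0],[0,0,-4.25],0],[[2.04,-3,0],[0,0,-4.25],0],[[2.04,-3,0],[0,0,-4.25],0],[[2.04,-3,0],[0,0,-4.25],0],[[2.04,-3,0],[0,0,-4.25],0],[[2.04,-3,0],[0,0,-4.25],0],[[2.04,-3,0],[0,0,-4.25],0]])

```text
t: 1.2
eef_pos: [421.7, 284.8, 214.7]
tcp_rot: [3.141, 0.0, 2.042]
ft_force: [0.6, 0.6, -0.1]
opening: 0.215
grip_force: 0.0
```

Request:
move_arm(commands=[[[2.04,-3,0],[0,0,-4.25],0],[[2.04,-3,0],[0,0,-4.25],0],[[2.04,-3,-2],[0,0,-4.25],0],[[2.04,-3,-3],[0,0,-4.25],0],[[0,0,-3],[0,0,0],0],[[0,0,-2],[0,0,0],0],[[0,0,0],[0,0,0],0],[[0,0,0],[0,0,0],0]])

```text
t: 2.0
eef_pos: [502.8, 166.2, 115.0]
tcp_rot: [-3.141, 0.0, 1.748]
ft_force: [0.9, -0.2, 0.9]
opening: 0.004
grip_force: 0.0
```

```bash
python3 - <<'E'
from h import *
s=state();print(s["t"],s["eef_pos"],s["tcp_rot"],s["opening"],s["ft_force"])
i=camera_info("wrist");im=read_camera("wrist");cv2.imwrite("pics/w1.png",im)
print(proj(i,s["eef_pos"]),proj(i,[502.6,165.9,71.5]),proj(i,[512.2,120.2,47]))
E
```

```text
2.0 [502.84790577 166.18981995 115.0330226 ] [-3.14143599e+00  1.97994934e-05  1.74845524e+00] 0.003602778292103219 [ 0.91388743 -0.18636058  0.91148019]
[317.00483307 251.31001315] [316.88363629 224.56775251] [318.96380332 270.50401798]
```

View pics/w1.png

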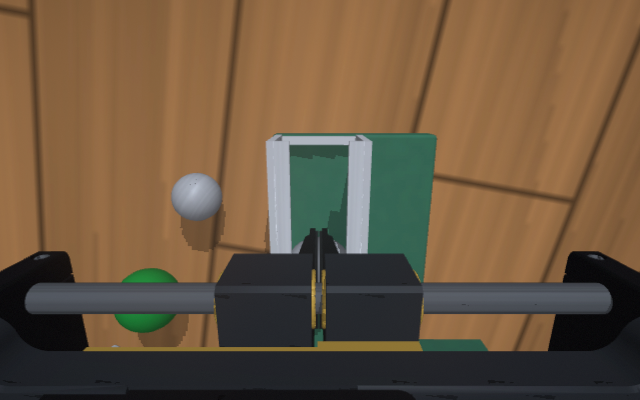

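The wrist view shows the slot between columns 289 and 350 at rail height, centred near 319. The fingers are at about 317, so I need +1 mm in x, then I can descend.

Request:
move_arm(commands=[[[0.1,0,-2],[0,0,0],0],[[0,0,-1.5],[0,0,0],0],[[0,0,-1.5],[0,0,0],0],[[0,0,-1.5],[0,0,0],0],[[0,0,-1.5],[0,0,0],0],[[0,0,0],[0,0,0],0]])

```text
t: 2.65
eef_pos: [503.6, 166.3, 34.6]
tcp_rot: [-3.141, 0.0, 1.749]
ft_force: [-0.0, -1.2, -0.2]
opening: 0.002
grip_force: 0.0
```

```bash
python3 - <<'E'
from h import *
import json
yaw=-1.3923;R=np.array([[np.cos(yaw),-np.sin(yaw)],[np.sin(yaw),np.cos(yaw)]]);t=np.array([606.0,103.3])
def P(s): # s: arc length from x=0
    if s<0:return np.array([s,-90.]),0
    a=s/90
    if a<np.pi/2:return 90*np.array([np.sin(a),-np.cos(a)]),np.degrees(a)
    return np.array([90,s-90*np.pi/2]),90.
cur=state()["eef_pos"][:2];h=0;rows=[]
L=90*np.pi/2
ss=np.arange(-77.,L-2+.1,5);ss=np.append(ss,L-2)
for s in ss:
    p,a=P(s);w=R@p+t;d=np.round((w-cur)/10,2);cur=cur+d*10;da=round(a-h,1);h+=da
    rows.append([[float(d[0]),float(d[1]),0],[0,0,da],0])
print(len(rows),state()["eef_pos"])
for k in range(0,len(rows),10):print(json.dumps(rows[k:k+10]))
E
```

```text
45 [503.60336955 166.33219755  34.55921089]
[[[0.02, -0.32, 0], [0, 0, 0], 0], [[0.08, -0.5, 0], [0, 0, 0], 0], [[0.09, -0.49, 0], [0, 0, 0], 0], [[0.09, -0.49, 0], [0, 0, 0], 0], [[0.09, -0.49, 0], [0, 0, 0], 0], [[0.09, -0.49, 0], [0, 0, 0], 0], [[0.09, -0.5, 0], [0, 0, 0], 0], [[0.09, -0.49, 0], [0, 0, 0], 0], [[0.09, -0.49, 0], [0, 0, 0], 0], [[0.08, -0.49, 0], [0, 0, 0], 0]]
[[[0.09, -0.49, 0], [0, 0, 0], 0], [[0.09, -0.5, 0], [0, 0, 0], 0], [[0.09, -0.49, 0], [0, 0, 0], 0], [[0.09, -0.49, 0], [0, 0, 0], 0], [[0.09, -0.49, 0], [0, 0, 0], 0], [[0.09, -0.49, 0], [0, 0, 0], 0], [[0.09, -0.5, 0], [0, 0, 1.9], 0], [[0.12, -0.48, 0], [0, 0, 3.2], 0], [[0.14, -0.48, 0], [0, 0, 3.2], 0], [[0.18, -0.47, 0], [0, 0, 3.2], 0]]
[[[0.19, -0.46, 0], [0, 0, 3.1], 0], [[0.23, -0.45, 0], [0, 0, 3.2], 0], [[0.24, -0.43, 0], [0, 0, 3.2], 0], [[0.28, -0.42, 0], [0, 0, 3.2], 0], [[0.29, -0.4, 0], [0, 0, 3.2], 0], [[0.32, -0.39, 0], [0, 0, 3.2], 0], [[0.33, -0.37, 0], [0, 0, 3.1], 0], [[0.36, -0.35, 0], [0, 0, 3.2], 0], [[0.37, -0.33, 0], [0, 0, 3.2], 0], [[0.4, -0.31, 0], [0, 0, 3.2], 0]]
[[[0.41, -0.29, 0], [0, 0, 3.2], 0], [[0.42, -0.26, 0], [0, 0, 3.2], 0], [[0.44, -0.24, 0], [0, 0, 3.1], 0], [[0.45, -0.21, 0], [0, 0, 3.2], 0], [[0.47, -0.19, 0], [0, 0, 3.2], 0], [[0.47, -0.16, 0], [0, 0, 3.2], 0], [[0.48, -0.14, 0], [0, 0, 3.2], 0], [[0.49, -0.11, 0], [0, 0, 3.2], 0], [[0.49, -0.08, 0], [0, 0, 3.1], 0], [[0.5, -0.05, 0], [0, 0, 3.2], 0]]
[[[0.5, -0.03, 0], [0, 0, 3.2], 0], [[0.5, 0.0, 0], [0, 0, 3.2], 0], [[0.5, 0.03, 0], [0, 0, 3.2], 0], [[0.49, 0.06, 0], [0, 0, 3.2], 0], [[0.14, 0.02, 0], [0, 0, 0.8], 0]]
```

Request:
move_arm(commands=[[[0.02,-0.32,0],[0,0,0],0],[[0.09,-0.5,0],[0,0,0],0],[[0.09,-0.5,0],[0,0,0],0],[[0.09,-0.5,0],[0,0,0],0],[[0.09,-0.5,0],[0,0,0],0],[[0.09,-0.5,0],[0,0,0],0],[[0.09,-0.5,0],[0,0,0],0],[[0.09,-0.5,0],[0,0,0],0],[[0.09,-0.5,0],[0,0,0],0],[[0.09,-0.5,0],[0,0,0],0]])

```text
t: 3.65
eef_pos: [512.1, 117.5, 34.6]
tcp_rot: [3.142, 0.0, 1.748]
ft_force: [0.8, 0.4, 0.5]
opening: 0.003
grip_force: 0.2
```

Request:
move_arm(commands=[[[0.09,-0.45,0],[0,0,0],0],[[0.09,-0.5,0],[0,0,0],0],[[0.09,-0.5,0],[0,0,0],0],[[0.09,-0.48,0],[0,0,0],0],[[0.09,-0.48,0],[0,0,0],0],[[0.08,-0.48,0],[0,0,0],0],[[0.09,-0.48,0],[0,0,2],0],[[0.12,-0.48,0],[0,0,3.2],0],[[0.14,-0.48,0],[0,0,3.2],0],[[0.18,-0.47,0],[0,0,3.2],0]])

```text
t: 4.65
eef_pos: [522.6, 69.5, 34.7]
tcp_rot: [-3.142, -0.0, 1.953]
ft_force: [-0.4, 0.9, 0.3]
opening: 0.005
grip_force: 0.6
```

Request:
move_arm(commands=[[[0.19,-0.46,0],[0,0,3.2],0],[[0.23,-0.45,0],[0,0,3.2],0],[[0.24,-0.43,0],[0,0,3.2],0],[[0.28,-0.42,0],[0,0,3.2],0],[[0.29,-0.4,0],[0,0,3.2],0],[[0.32,-0.39,0],[0,0,3.2],0],[[0.33,-0.37,0],[0,0,3.2],0],[[0.36,-0.35,0],[0,0,3.2],0],[[0.37,-0.33,0],[0,0,3.2],0],[[0.4,-0.31,0],[0,0,3.2],0]])

```text
t: 5.65
eef_pos: [552.6, 30.4, 34.6]
tcp_rot: [-3.141, -0.0, 2.512]
ft_force: [-1.3, 0.6, -0.6]
opening: 0.006
grip_force: 0.4
```

```bash
python3 - <<'E'
from h import *
a=read_camera("top")[90:240,170:330];b=read_camera("side")[150:350,200:420]
cv2.imwrite("pics/c2.png",np.hstack([cv2.resize(a,(400,375)),cv2.resize(b,(400,375))]))
E
```

```text
(no output)
```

View pics/c2.png

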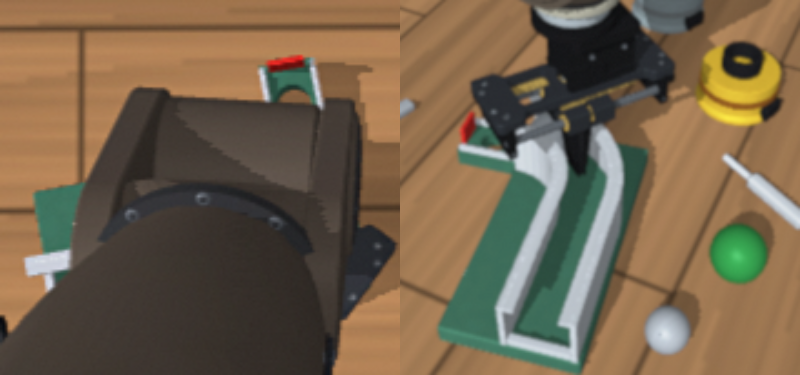

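The finger is mid-curve at about (578,165) in the side half. The straight part behind it is empty, the ball is ahead of the finger, and the seat is still open. I'll carry on.

Request:
move_arm(commands=[[[0.41,-0.29,0],[0,0,3.2],0],[[0.42,-0.26,0],[0,0,3.2],0],[[0.44,-0.24,0],[0,0,3.2],0],[[0.45,-0.21,0],[0,0,3.2],0],[[0.47,-0.19,0],[0,0,3.2],0],[[0.47,-0.16,0],[0,0,3.2],0],[[0.48,-0.14,0],[0,0,3.2],0],[[0.49,-0.11,0],[0,0,3.2],0],[[0.49,-0.08,0],[0,0,3],0],[[0.5,-0.05,0],[0,0,3],0]])

```text
t: 6.75
eef_pos: [598.7, 13.4, 34.6]
tcp_rot: [3.142, -0.001, 3.061]
ft_force: [-0.3, 0.2, 0.4]
opening: 0.0
grip_force: 0.3
```

Request:
move_arm(commands=[[[0.5,-0.03,0],[0,0,3.2],0],[[0.5,0,0],[0,0,3.2],0],[[0.5,0.03,0],[0,0,3.2],0],[[0.4,0.06,0],[0,0,3.2],0],[[0.2,0.04,0],[0,0,0.8],0],[[0.1,0.02,0],[0,0,0],0],[[0,0,0],[0,0,0],0]])

```text
t: 7.45
eef_pos: [620.3, 14.7, 34.5]
tcp_rot: [3.141, -0.001, -2.987]
ft_force: [-2.4, -1.7, 1.5]
opening: 0.001
grip_force: 1.3
```

```bash
python3 - <<'E'
from h import *
print(proj(camera_info("top"),[656,21,43]),proj(camera_info("side"),[656,21,43]))
a=read_camera("top")[90:240,170:330];b=read_camera("side")[150:300,200:365]
cv2.imwrite("pics/c3.png",np.hstack([cv2.resize(a,(400,375)),cv2.resize(b,(400,375))]))
E
```

```text
[286.68299213 128.53316641] [251.38213977 216.51360294]
```

View pics/c3.png

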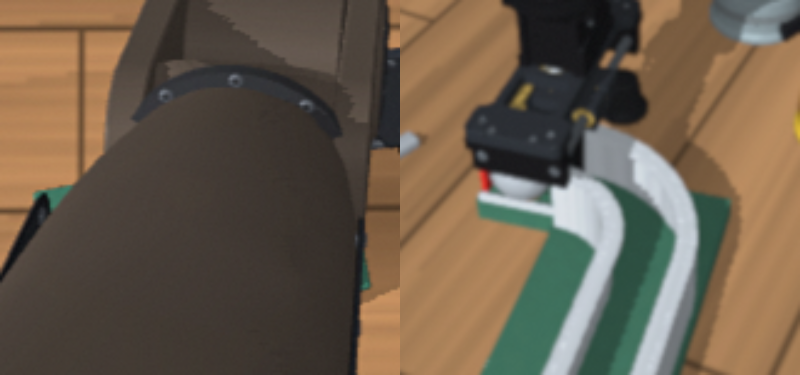

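The ball shows next to the red stop at (517,190) in the side half, with a light contact force. I'll back off so it settles, rise, and check.

Request:
move_arm(commands=[[[-0.5,-0.1,0],[0,0,0],0],[[-0.5,-0.1,0],[0,0,0],0],[[0,0,2],[0,0,0],0],[[0,0,3],[0,0,0],0],[[0,0,4],[0,0,0],0],[[0,0,4],[0,0,0],1],[[-4,0,0],[0,0,0],1],[[-4,0,0],[0,0,0],1],[[-2,0,0],[0,0,0],1],[[0,0,0],[0,0,0],1]])

```text
t: 8.55
eef_pos: [508.6, 12.8, 165.2]
tcp_rot: [3.141, -0.0, -2.985]
ft_force: [0.1, -0.1, 1.0]
opening: 0.368
grip_force: 0.0
```

```bash
python3 - <<'E'
from h import *
print(state()["eef_pos"],state()["tcp_rot"],proj(camera_info("wrist"),[656,21,43]))
a=read_camera("wrist");b=read_camera("side")[150:300,200:365];c=read_camera("top")
np.save("top2.npy",c)
cv2.imwrite("pics/c4.png",np.hstack([cv2.resize(a,(480,300)),cv2.resize(b,(320,300))]))
E
```

```text
[508.64573218  12.82848082 165.19922249] [ 3.14140556e+00 -8.54366788e-05 -2.98531937e+00] [302.22845402 333.00493273]
```

View pics/c4.png

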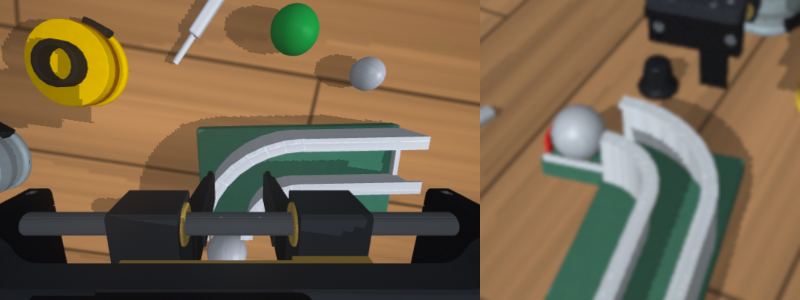

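The ball is at about (250,216) in the side view, and a seated ball is predicted at (251,216), so it is in the seat. Next I move above it and descend with the gripper open.

Request:
move_arm(commands=[[[3,0.2,0],[0,0,1.2],1],[[3,0.2,0],[0,0,0],1],[[3,0.2,0],[0,0,0],1],[[3,0.1,0],[0,0,0],1],[[2,0.1,0],[0,0,0],1],[[0.75,0,0],[0,0,0],1],[[0,0,-2],[0,0,0],1],[[0,0,-2],[0,0,0],1],[[0,0,0],[0,0,0],1],[[0,0,0],[0,0,0],1]])

```text
t: 9.7
eef_pos: [658.4, 20.6, 124.8]
tcp_rot: [3.141, -0.0, -2.964]
ft_force: [0.3, 0.5, 0.3]
opening: 1.001
grip_force: 0.0
```

```bash
python3 - <<'E'
from h import *
s=state();print(s["eef_pos"],s["tcp_rot"],s["opening"])
im=read_camera("side");i=camera_info("side")
g=cv2.cvtColor(im,cv2.COLOR_BGR2HSV);m=((g[...,1]<45)&(g[...,2]>90)).astype(np.uint8)
m[:195]=0;m[235:]=0;m[:,:235]=0;m[:,268:]=0
gr=cv2.cvtColor(im,cv2.COLOR_BGR2GRAY)[185:245,225:280]
gr=cv2.resize(gr,None,fx=4,fy=4,interpolation=cv2.INTER_CUBIC)
c=cv2.HoughCircles(cv2.GaussianBlur(gr,(5,5),1),cv2.HOUGH_GRADIENT,1,40,param1=80,param2=20,minRadius=45,maxRadius=75)
if c is not None:
    for u,v,r in c[0][:3]:print(u/4+225,v/4+185,r/4,onz(i,u/4+225,v/4+185,43))
# expected radius
print(27*416/np.linalg.norm(np.array(i["cam_to_world"])[:3,3]-[656,21,43]))
E
```

```text
[658.44292485  20.64636475 124.82911349] [ 3.14141758e+00 -3.82456888e-04 -2.96413147e+00] 1.000642515571218
13.790354360737533
```

Request:
move_arm(commands=[[[-0.2,0,-2],[0,0,0],1],[[0,0,-2],[0,0,0],1],[[0,0,-2],[0,0,0],1],[[0,0,-2],[0,0,0],1],[[0,0,-1.5],[0,0,0],1],[[0,0,-0.5],[0,0,0],1],[[0,0,0],[0,0,0],1],[[0,0,0],[0,0,0],0.6],[[0,0,0],[0,0,0],0.5],[[0,0,0],[0,0,0],0.5]])

```text
t: 10.75
eef_pos: [656.8, 20.7, 25.5]
tcp_rot: [-3.141, 0.001, -2.964]
ft_force: [0.1, 0.2, -0.6]
opening: 0.803
grip_force: 0.0
```

Request:
move_arm(commands=[[[0,0,0],[0,0,0],0.3],[[0,0,0],[0,0,0],0.3],[[0,0,0],[0,0,0],0.3],[[0,0,0],[0,0,0],0.3],[[0,0,0],[0,0,0],0.3]])

```text
t: 11.25
eef_pos: [656.7, 20.1, 24.9]
tcp_rot: [-3.141, 0.001, -2.964]
ft_force: [0.5, -5.3, 1.0]
opening: 0.562
grip_force: 30.0
```

It's gripping at 53.4 mm with 30 N, so the pads are across the full diameter. I'll lift.

Request:
move_arm(commands=[[[0,0,0],[0,0,0],0],[[0,0,0.5],[0,0,0],0],[[0,0,1],[0,0,0],0],[[0,0,2],[0,0,0],0],[[0,0,2],[0,0,0],0],[[0,0,2],[0,0,0],0],[[0,0,2],[0,0,0],0],[[0,0,2],[0,0,0],0],[[0,0,1],[0,0,0],0],[[0,0,0],[0,0,0],0]])

```text
t: 12.25
eef_pos: [656.7, 20.9, 151.1]
tcp_rot: [-3.141, 0.002, -2.964]
ft_force: [0.1, 0.0, -6.3]
opening: 0.555
grip_force: 30.0
```

Request:
move_arm(commands=[[[-1,-1,0],[0,0,0],0],[[-2,-2,0],[0,0,0],0],[[-2.5,-2.5,0],[0,0,0],0],[[-2.5,-2.5,0],[0,0,0],0],[[-2.5,-2.5,0],[0,0,0],0],[[-2.5,-2.5,0],[0,0,0],0],[[-2.5,-2.5,0],[0,0,0],0],[[-2.5,-2.5,0],[0,0,0],0],[[-1.9,-1.6,0],[0,0,0],0],[[-1,-1,0],[0,0,0],0]])

```text
t: 13.25
eef_pos: [445.0, -186.1, 148.9]
tcp_rot: [3.14, -0.002, -2.966]
ft_force: [-0.1, -0.5, -5.3]
opening: 0.558
grip_force: 30.0
```

Request:
move_arm(commands=[[[0,0,-2],[0,0,0],0],[[0,0,-2],[0,0,0],0],[[0,0,-1],[0,0,0],0],[[0,0,0],[0,0,0],0],[[0,0,0],[0,0,0],0]])

```text
t: 13.75
eef_pos: [447.6, -185.2, 99.8]
tcp_rot: [3.141, -0.0, -2.964]
ft_force: [-0.2, -0.2, -5.1]
opening: 0.561
grip_force: 30.0
```

```bash
python3 - <<'E'
from h import *
s=state();print(s["eef_pos"],s["tcp_rot"],s["opening"],s["ft_force"])
i=camera_info("side");p=s["eef_pos"]+[0,0,18];pb=proj(i,p);m=proj(i,[447.3,-184.9,65]);print("ball",pb,"mouth",m)
b=read_camera("side")[100:220,310:470];cv2.imwrite("pics/c5.png",cv2.resize(b,None,fx=5,fy=5,interpolation=cv2.INTER_CUBIC))
print("crop px",(pb-[310,100])*5,(m-[310,100])*5)
E
```

```text
[ 447.59646924 -185.24901326   99.82669944] [ 3.14136294e+00 -1.34126071e-04 -2.96375863e+00] 0.5612651696535631 [-0.16320512 -0.24020756 -5.09894919]
ball [391.91544883 157.34885506] mouth [388.55433022 178.57221879]
crop px [409.57724417 286.74427529] [392.77165111 392.86109395]
```

View pics/c5.png

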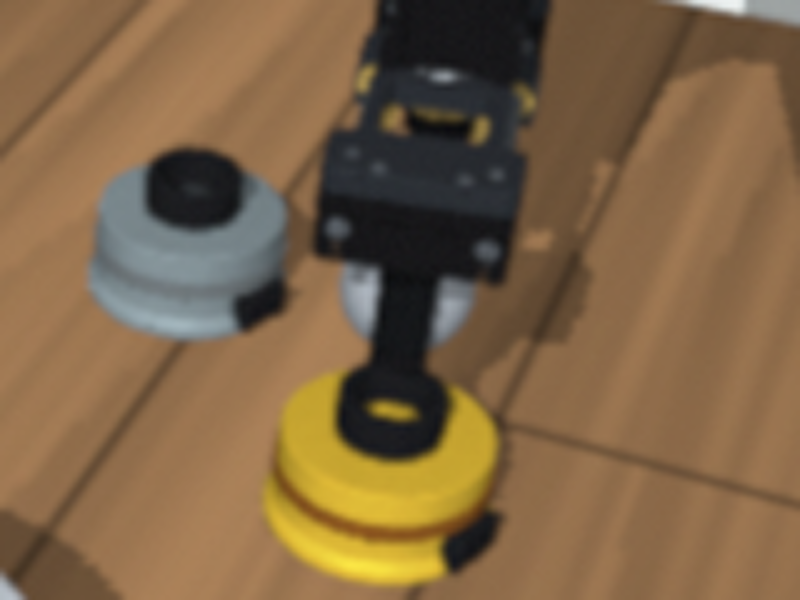

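The held ball is centred at (407,281) in the crop (predicted 410,287) and the yellow collar mouth at (393,394) (predicted 393,393). It's aligned over the yellow unit to about 1 mm, with the grey unit well to the left. I'll lower it.

Request:
move_arm(commands=[[[0,0,-1],[0,0,0],0],[[0,0,-1],[0,0,0],0],[[0,0,-0.5],[0,0,0],0],[[0,0,-0.3],[0,0,0],0],[[0,0,-0.2],[0,0,0],0],[[0,0,0],[0,0,0],0],[[0,0,0],[0,0,0],0]])

```text
t: 14.5
eef_pos: [447.5, -185.4, 69.8]
tcp_rot: [-3.142, 0.0, -2.964]
ft_force: [0.3, -0.3, -5.1]
opening: 0.555
grip_force: 30.0
```

Request:
move_arm(commands=[[[0,0,-0.1],[0,0,0],0],[[0,0,-0.1],[0,0,0],0],[[0,0,0],[0,0,0],0],[[0,0,0],[0,0,0],0]])

```text
t: 14.9
eef_pos: [447.5, -185.5, 67.9]
tcp_rot: [-3.141, 0.0, -2.964]
ft_force: [-2.0, -0.5, -0.3]
opening: 0.555
grip_force: 30.0
```

The collar has taken the weight. Now I release.

Request:
move_arm(commands=[[[0,0,0],[0,0,0],0.6],[[0,0,0],[0,0,0],0.65],[[0,0,0],[0,0,0],0.7],[[0,0,0],[0,0,0],0.85],[[0,0,0],[0,0,0],1],[[0,0,0],[0,0,0],1],[[0,0,0],[0,0,0],1],[[0,0,0],[0,0,0],1]])

```text
t: 15.7
eef_pos: [447.4, -185.3, 67.6]
tcp_rot: [3.141, -0.0, -2.964]
ft_force: [0.2, -0.4, 0.3]
opening: 0.992
grip_force: 0.0
```

Request:
move_arm(commands=[[[0,0,1],[0,0,0],1],[[0,0,2],[0,0,0],1],[[0,0,3],[0,0,0],1],[[0,0,3],[0,0,0],1],[[0,0,3],[0,0,0],1],[[0,0,2],[0,0,0],1],[[3,3,0],[0,0,0],1],[[4,4,0],[0,0,0],1],[[3,3,0],[0,0,0],1],[[0,0,0],[0,0,0],1]])

```text
t: 16.7
eef_pos: [545.1, -87.0, 208.3]
tcp_rot: [-3.142, 0.002, -2.961]
ft_force: [-1.3, -0.3, -0.8]
opening: 0.998
grip_force: 0.0
```

```bash
python3 - <<'E'
from h import *
s=state();print(s["t"],s["eef_pos"],s["opening"],s["ft_force"])
i=camera_info("side");print((proj(i,[447.3,-184.9,86])-[310,100])*5)
b=read_camera("side")[100:220,310:470];cv2.imwrite("pics/c6.png",cv2.resize(b,None,fx=5,fy=5,interpolation=cv2.INTER_CUBIC))
E
```

```text
16.7 [545.14808112 -86.95619666 208.28151878] 0.998123209340097 [-1.27519882 -0.2803048  -0.80098852]
[399.46673317 351.94351193]
```

View pics/c6.png

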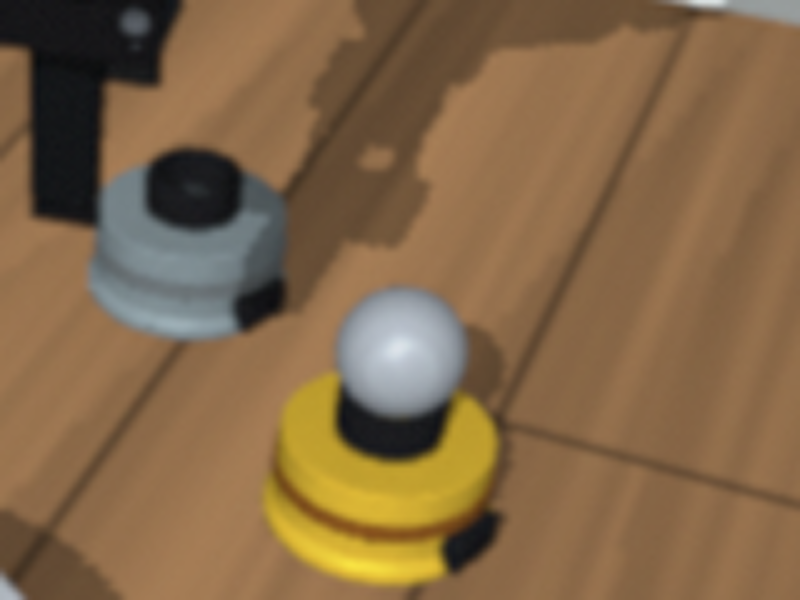

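The ball is at (402,352) in the crop, and a seated ball is predicted at (399,352). It is resting in the yellow socket and the arm is clear, so I'll hand in.

```bash
python3 -c "
from cell import env
print(env.job_done())"
```

```text
the job is handed in; nothing more can be done
None
```

I pushed the steel ball into the exit seat, lifted it out and released it in the yellow beacon's socket; the last picture shows it resting there with the arm clear. I handed the job in at about 17 s, and no verdict came back.

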